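# Lock the rail clamp of the egg counter

## Robot

A 6-joint arm with a two-finger parallel gripper is mounted at the origin on the work surface. World frame = base frame: x ahead of the robot, y to its left, z up, the work surface at z = 0. Lengths are in m, angles in rad, forces in N, time in s.
With the tool pointing down it reaches from about 0.225 to 0.875 m from the base axis. Payload 3.4 kg.
Tool frame: the origin (TCP) lies between the finger pads; the fingertips stand 8 mm ahead of it and the grasp point (between the pads) lies 11 mm behind it; z points along the fingers, y is the line along which they close (so a half turn about z gives the same grasp; the last joint's range is limited). The gripper opens to 85 mm and grips with 20 to 120 N. Pads are 22 mm wide; open, the fingers measure 114 mm over their backs; the gripper's body (76 mm by 85 mm) begins 54 mm behind the grasp point. The pads swing forward as they close: fully open they stand 13 mm farther back than shut.
Start: joints at [-1.468, 0.276, 1.505, -0, 1.361, -0.121], TCP at [0.128, -0.561, 0.239] pointing down, gripper open.
Joint ranges: [-2.89, 2.89], [-0.75, 2.08], [0.22, 2.7], [-1.18, 4.32], [0.11, 2.71], [-2.7, 2.7]. Speed limits (rad/s): [2.57, 2.57, 3.14, 3.14, 3.14, 3.14].

## Interface

Orientations are given as a unit quaternion [w, x, y, z].
In Python, from rig import manip gives the robot as it stands.
- The arm moves only by the tool move_arm, never from a script. Its argument "deltas" is a list that holds one entry, the list of rows, each a list of 5 numbers: the shift along the tool's x, y, z normalised to -1 to 1, where 1 is 80 cm, then the turn about the tool's z normalised to -1 to 1, where 1 is 120 degrees, then the closure, from -1 (fully open) to 1 (shut). In form: [[[tx, ty, tz, twist, grip], ...]]. A call has 1 to 12 rows; each row is the pose to reach, as a shift and turn from the pose commanded when the call began, along the tool's axes at that moment; what a row does not reach only later rows make up. A row lasts 1/10 s, in which the tool goes at most 50 mm and 8.59 degrees, less where a joint would pass 70% of its speed; a pose out of reach is approached as far as the arm can. A call with a number of a shift or a turn outside -1 to 1 is refused whole. A call with a gripper value outside its range is refused whole. The fingers move at their own pace and stop on an object; "squeeze" is the grip in N (left out, the last holds). Time passes only in rows, so rows that repeat a pose let the fingers close. It gives the time, the measured TCP pose, the force, the opening and the grip force at its end, in the units of the state.
- manip.get_state(): the state, without advancing time (a new reading comes with each control period).
- manip.get_image(name): name is "scene" or "top" or "wrist"; returns the picture (384x512x3 uint8, red, green, blue); there is no depth.
- manip.camera_params(name): a dict with "fx", "fy", "cx", "cy" (pixels), "dist" ([k1, k2, p1, p2, k3] as OpenCV has them; the pictures are not rectified), "R" (3x3) and "t" (3): a world point X has camera coordinates R X + t; the wrist camera has in their place "tool_from_camera" (4x4, takes a point from camera to tool coordinates, whose origin is the TCP and whose axes are the flange's). Camera axes: x right, y down, z forward; pixel columns grow to the right and rows downward; lengths in m; the calibration is good to about 2 mm. A picture is of the moment at which its call begins: read the wrist's pose just before it. camera_params takes no time and is no camera call.
- manip.sign_off(): hands the job in; it is judged then, once.
The state is a dict: "clock": time; "qpos": joint angles; "qd": joint speeds; "effort": joint torques, N m; "position": TCP position; "ee_rot": TCP orientation; "contact_force": force on the tool from outside, world axes, zero at the start; "moment": the same for the moment, N m; "width": finger opening in m; "gripper_force": force on a finger pad.
Only numpy, scipy, OpenCV 4.12 (cv2) and the standard library are available. Lean on these libraries where they do the work, as an engineer would, in place of code of your own. Each camera call takes 0.05 s, during which the arm holds its last target. There are 200 camera calls.

## Task

The rail that carries the price cards is loose: screw the clamp's red-levered bolt in clockwise until it is snug (firm, but not overtightened, which would crush the rail), then fold its lever down flat to lock it. The lever stays up while you screw. Leave everything else on the counter where it is.

Things in the scene. Friction and masses are not known exactly. Their poses are not given: they have to be found in the camera images.
- clamp: aluminium rail clamp fixed to the counter, 74 x 62 mm, 46 mm high; origin on the counter under its upright bolt's axis; z up. A 16 mm steel rail runs along its +y (at x = 31 mm, z = 31 mm) to a second clamp 200 mm away with a black folded lever, already locked: leave it. Two price cards at y = 50 to 160 mm stand up to 85 mm high.
- flange (a point): top centre of the bolt's round steel head (40 mm across), under the lever. Right-hand thread: clockwise from above screws it in, 1.2 to 2.8 rad to go. It drags with 0.16 N m, either way, as it runs. Where it gets snug varies and cannot be seen, nor told from its height or angle; there the torque jumps to 0.2 N m and climbs by 2 N m per rad. Good and firm: 0.3 to 0.6 N m in all; 0.75 crushes the rail.
- pivot (a point): the lever's hinge, on the bolt's upright axis, 10 mm above the head's flange and 62 to 66 mm above the counter (sinks 1.3 mm per rad screwed in). z is up; x is level and is the direction in which the lever lies when folded down; y is the hinge's axis. It turns with the bolt: clockwise lowers its yaw.
- lever_mid (a point): middle of the red lever's flat blade, 50 mm from the hinge. The blade is 22 mm wide (this point's y, along the hinge's axis), 10 mm thick (this point's z) and reaches from 13 to 75 mm from the hinge; x points along the lever from hinge to tip. The lever starts upright or leaning a little to its folding side, with its two wide faces free to be pinched from above.
- lever (a joint): angle of the red lever: 0 folded down flat (level, blade centred at the height of pivot), 1.57 upright. It starts at 1.35 to 1.57 and stays where it is left; folding it takes 0.25 N m at first and 0.4 N m at the end (7 N at 60 mm from the hinge), with a hard stop at 0. It can only fold to one side, pivot's +x.
- jam_jar: bystander: closed jar of dark red jam, 68 mm across, 95 mm tall; origin under its centre
- honey_jar: bystander: closed jar of amber honey, 72 mm across, 105 mm tall; origin under its centre
- egg_carton: bystander: closed six-egg carton, 100 x 150 x 68 mm; origin under its centre
- clothes_peg: bystander: wooden clothes peg lying flat, 72 mm long, 9 mm high
- spare_bolt: bystander: spare lever bolt lying on its side, steel with a black lever, 136 mm long; not the one to use
- coin_dish: bystander: small blue bowl, 110 mm across, 30 mm high; origin under its centre
- screwdriver: bystander: screwdriver with a yellow handle, 190 mm long, lying down

How it is judged:
On the way, in this order (a step that is already met when the one before it is completed fails the run):
1. the bolt is screwed home and firm (0.25 N m or more) with its lever still up (value of joint seat above 0.025 rad and value of joint bolt above 3.13 rad and value of joint lever above 1 rad), for 0.15 s.
2. the lever is folded down flat, the bolt still home (value of joint bolt above 3.13 rad and value of joint lever below 0.09 rad), for 0.2 s.
At the end, for the whole second after the job is handed in: the bolt is still screwed home (turned back by less than 0.07 rad) and its lever lies folded flat, within 0.09 rad, at rest (all of step 2 and velocity of joint lever below 0.05 rad/s); the robot touches nothing.
It fails at once if the bolt is overtightened (more than 0.75 N m) (value of joint seat above 0.275 rad).
It fails at once if something else on the counter is moved by more than 30 mm (distance of any of jam_jar, honey_jar, egg_carton, clothes_peg, spare_bolt, coin_dish, screwdriver from where it was at the start of the episode above 0.03 m).
It also fails if it takes over 67 s, if anything falls off the work surface, if the arm or the gripper's body presses on something with over 40 N, if the wrist force passes 120 N, or if a joint passes its speed limit or range.

## Working session

There is one attempt and no reset: what is moved stays moved. The work goes in short steps, Python scripts to look and compute and a tool call to move; the robot and the scene stay as the last step left them, time stands still between calls to the robot, and variables do not carry over. Pictures are saved under pics/ and viewed, at most 10 in all, crops included, and the job is handed in when it is done.

Besides the shell and the picture viewer there is one more tool, called as a command line: name --argument value ..., lists and objects as JSON in quotes. move_arm: Moves the arm, as the interface text tells. Scaled input: -1 to 1 covers 80 cm each way for a shift and 120 degrees each way for a turn. Its arguments: {"type":"object","properties":{"deltas":{"type":"array","items":{"type":"array","items":{"type":"array","items":{"type":"number","minimum":-1,"maximum":1}}}},"squeeze":{"type":"number"}},"required":["deltas"]}

```bash
mkdir -p pics
python3 - <<'E'
from rig import manip
import cv2,numpy as np
s=manip.get_state();print(s)
ims=[manip.get_image(n) for n in("scene","top")]
for n,i in zip(("scene","top"),ims):
    cv2.imwrite(f"pics/{n}0.png",i[:,:,::-1]); p=manip.camera_params(n);print(n,p)
print(manip.camera_params("wrist"))
E
```

```text
{'clock': 0.0, 'qpos': array([-1.46801001e+00,  2.76616353e-01,  1.50614536e+00,  1.32537569e-05,
        1.36069953e+00, -1.21021915e-01]), 'qd': array([-0.00021676, -0.00020859, -0.00097289, -0.00086112,  0.0007818 ,
        0.00087494]), 'effort': array([ 1.20417313e-03, -4.16777158e+01, -2.45809829e+01, -4.94683616e-05,
        1.11404329e-02, -6.80966707e-06]), 'position': array([ 0.12755159, -0.56014362,  0.23842265]), 'ee_rot': array([-9.34196674e-04,  9.93744987e-01,  1.11669278e-01,  1.49981891e-05]), 'contact_force': array([ 0.5826271 ,  0.61298955, -0.5271015 ]), 'moment': array([-0.06017201,  0.00478766,  0.03392889]), 'gripper_force': 0.0, 'width': 0.08539422454744842}
scene {'fx': 374.2041109090524, 'fy': 374.2041109090524, 'cx': 263.65267324603394, 'cy': 187.62787465826244, 'dist': array([-0.08887494,  0.        ,  0.        ,  0.        ,  0.        ]), 'R': array([[ 0.38864942,  0.92119169,  0.01890772],
       [ 0.62744441, -0.24957884, -0.73757977],
       [-0.67473339,  0.29852349, -0.67499525]]), 't': array([-0.15436104, -0.27182408,  1.52942931])}
top {'fx': 376
[... 216 characters left out ...]
020955],
       [-0.98995546,  0.01530349, -0.14054889],
       [ 0.14036524, -0.01248302, -0.9900211 ]]), 't': array([-0.02556518,  0.53320339,  1.02661709])}
{'fx': 321.0246372824141, 'fy': 321.0246372824141, 'cx': 260.9636415085494, 'cy': 197.33649456839314, 'dist': array([0.00663682, 0.        , 0.        , 0.        , 0.        ]), 'tool_from_camera': array([[-1.35960655e-03, -9.63968868e-01, -2.66011603e-01,
         6.73019035e-02],
       [ 9.99999011e-01, -1.21508506e-03, -7.07867760e-04,
         1.33396872e-03],
       [ 3.59135758e-04, -2.66012303e-01,  9.63969567e-01,
        -1.34496212e-01],
       [ 0.00000000e+00,  0.00000000e+00,  0.00000000e+00,
         1.00000000e+00]])}
```

View pics/scene0.png

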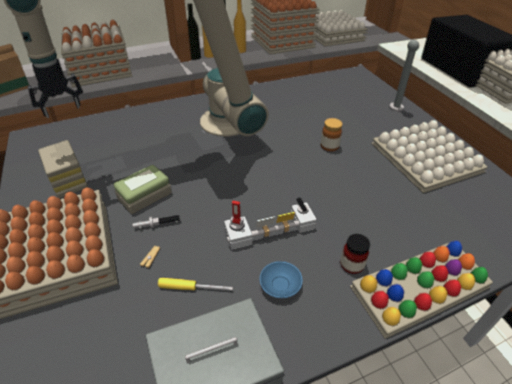

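View pics/top0.png

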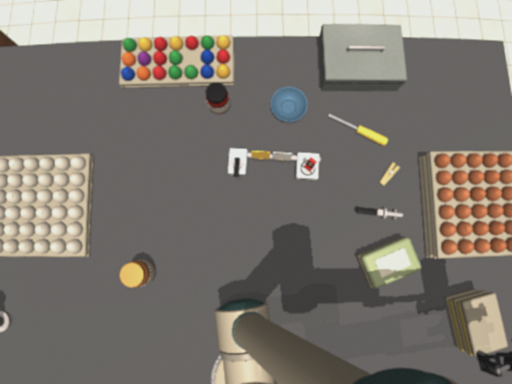

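The scene view has the red lever upright at about (236,212). In the top view it is at about (309,165), with the rail running left (+y) to the black-levered clamp at (237,162). Next I'll take close crops and triangulate.

```bash
cat > h.py <<'E'
from rig import manip
import cv2,numpy as np
def ray(n,px,pose=None):
    p=manip.camera_params(n);K=np.array([[p['fx'],0,p['cx']],[0,p['fy'],p['cy']],[0,0,1]])
    u=cv2.undistortPoints(np.array([[px]],float),K,p['dist'])[0,0];d=np.array([u[0],u[1],1.])
    if n=='wrist':
        from scipy.spatial.transform import Rotation as Ro
        pos,q=pose;R=Ro.from_quat(np.roll(q,-1)).as_matrix();T=p['tool_from_camera']
        return pos+R@T[:3,3],R@T[:3,:3]@d
    R=p['R'];return -R.T@p['t'],R.T@d
def plane(n,px,z,pose=None):
    c,d=ray(n,px,pose);return c+d*(z-c[2])/d[2]
def tri(a,b):
    (c1,d1),(c2,d2)=a,b;s=np.linalg.lstsq(np.c_[d1,-d2],c2-c1,rcond=None)[0]
    p,q=c1+s[0]*d1,c2+s[1]*d2;return (p+q)/2,np.linalg.norm(p-q)
def red(im):
    h=cv2.cvtColor(im,cv2.COLOR_RGB2HSV);return (((h[...,0]<8)|(h[...,0]>172))&(h[...,1]>150)&(h[...,2]>60)).astype(np.uint8)
E
python3 - <<'E'
from h import *
out=[]
for n,(x,y) in(("scene",(236,220)),("top",(309,165))):
    im=cv2.imread(f"pics/{n}0.png");m=red(im[:,:,::-1]);w=np.zeros_like(m);w[y-32:y+25,x-20:x+20]=1;m*=w
    ys,xs=np.nonzero(m);print(n,len(xs),xs.mean(),ys.mean(),xs.min(),xs.max(),ys.min(),ys.max(),cv2.minAreaRect(np.c_[xs,ys].astype(np.int32)))
    for r in range(ys.min(),ys.max()+1):print(r,xs[ys==r].min(),xs[ys==r].max(),end='; ')
    print();out.append((xs.mean(),ys.mean()))
    out2=cv2.resize(im[y-30:y+30,x-40:x+40] if n=='scene' else im[y-30:y+30,x-40:x+40],(400,300),interpolation=cv2.INTER_CUBIC)
    out.append(out2)
cv2.imwrite("pics/crop.png",np.hstack([out[1],out[3]]))
p=tri(ray("scene",out[0]),ray("top",out[2]));print(p)
for z in(.064,.09,.114):print(z,plane("scene",out[0],z),plane("top",out[2],z))
E
```

```text
scene 97 236.4536082474227 212.340206185567 232 239 201 223 ((235.5, 212.0), (22.0, 7.0), 90.0)
201 233 236; 202 232 239; 203 232 239; 204 233 239; 205 237 238; 206 238 238; 207 238 239; 208 238 239; 209 238 239; 210 238 239; 211 238 239; 212 238 239; 213 238 239; 214 234 239; 215 234 239; 216 234 239; 217 234 238; 218 234 239; 219 234 239; 220 233 239; 221 233 239; 222 234 238; 223 238 238; 
top 36 309.6666666666667 163.75 305 314 159 169 ((309.9615478515625, 163.80767822265625), (5.824352264404297, 10.261953353881836), 33.6900634765625)
159 310 312; 160 309 313; 161 309 314; 162 312 314; 163 313 313; 164 307 307; 165 306 307; 166 305 308; 167 306 310; 168 307 310; 169 309 310; 
(array([ 0.5918222 , -0.16387888,  0.09948288]), np.float64(0.0006707667229268141))
0.064 [ 0.55931118 -0.15366357  0.064     ] [ 0.59940211 -0.16866674  0.064     ]
0.09 [ 0.58303119 -0.16137308  0.09      ] [ 0.59393459 -0.16492802  0.09      ]
0.114 [ 0.60492658 -0.16848954  0.114     ] [ 0.58888764 -0.1614769   0.114     ]
```

View pics/crop.png

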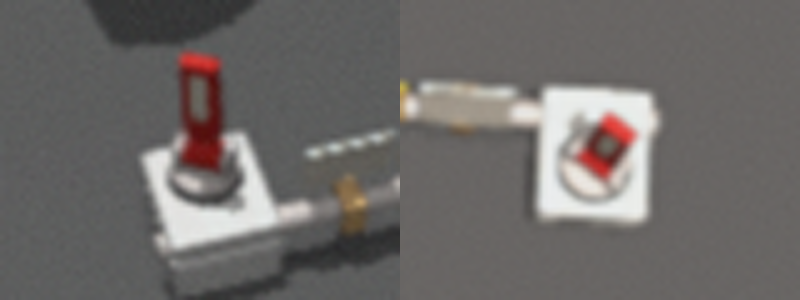

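The crops show the lever upright over a round head, roughly 30° off the clamp's axes. Triangulation puts the blade centre at about (0.592, -0.164, 0.099), and the two rays agree to 0.7 mm. The next move brings the wrist camera above it.

move_arm --deltas '[[[0.675,-0.354,-0.0125,0,-1],[0.675,-0.354,-0.0125,0,-1],[0.675,-0.354,-0.0125,0,-1],[0.675,-0.354,-0.0125,0,-1],[0.675,-0.354,-0.0125,0,-1],[0.675,-0.354,-0.0125,0,-1],[0.675,-0.354,-0.0125,0,-1],[0.675,-0.354,-0.0125,0,-1],[0.675,-0.354,-0.0125,0,-1],[0.675,-0.354,-0.0125,0,-1],[0.675,-0.354,-0.0125,0,-1],[0.675,-0.354,-0.0125,0,-1]]]'

```text
clock: 1.3
position: [0.5849, -0.1694, 0.2488]
ee_rot: [0.0, 0.994, 0.112, -0.0]
contact_force: [-0.4, -0.2, 0.5]
width: 0.0854
gripper_force: 0.0
```

move_arm --deltas '[[[0,0,0,0,-1],[0,0,0,0,-1]]]'

```text
clock: 1.5
position: [0.5841, -0.1701, 0.2482]
ee_rot: [-0.0, 0.994, 0.113, -0.001]
contact_force: [-0.9, -0.3, -1.5]
width: 0.0854
gripper_force: 0.0
```

Run:
```python
from h import *
s=manip.get_state();pose=(s['position'],s['ee_rot']);print(s['clock'],pose,s['qpos'],s['moment'])
im=manip.get_image("wrist");cv2.imwrite("pics/w0.png",im[:,:,::-1]);np.savez("w0.npz",p=pose[0],q=pose[1])
m=red(im);n,l,st,c=cv2.connectedComponentsWithStats(m)
for i in range(1,n):
    if st[i,4]>80:
        cnt=cv2.findContours((l==i).astype(np.uint8),0,2)[0][0];print(st[i],c[i],cv2.boxPoints(cv2.minAreaRect(cnt)).round(1).tolist(), cv2.approxPolyDP(cnt,3,True)[:,0].tolist())
```

```text
1.5 (array([ 0.58405348, -0.17006278,  0.24818446]), array([-1.55781116e-04,  9.93597068e-01,  1.12977378e-01, -9.77066293e-04])) [-3.97275358e-01  3.22778474e-01  1.41437656e+00 -6.92313220e-04
  1.40629487e+00  9.47196651e-01] [-0.02791551 -0.02249721  0.02931794]
[248 174  22  24 252] [258.72619048 185.60714286] [[246.60000610351562, 178.10000610351562], [255.8000030517578, 171.10000610351562], [271.20001220703125, 191.60000610351562], [261.8999938964844, 198.60000610351562]] [[248, 177], [264, 197], [269, 191], [254, 174]]
```

View pics/w0.png

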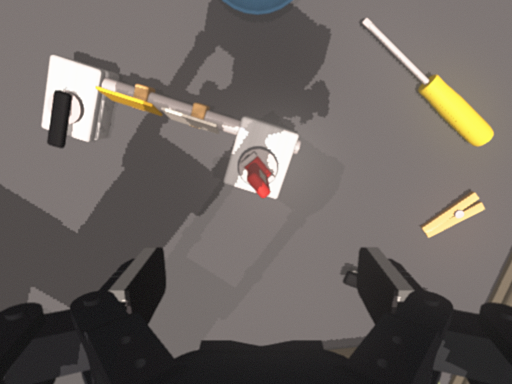

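The wrist view shows the head at about (259,165), with the red lever rising towards (264,193). I'll enlarge that patch.

Run:
```python
from h import *
im=cv2.imread("pics/w0.png")
cv2.imwrite("pics/w0c.png",cv2.resize(im[140:210,215:305],(720,560),interpolation=cv2.INTER_CUBIC))
```

```text
(no output)
```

View pics/w0c.png

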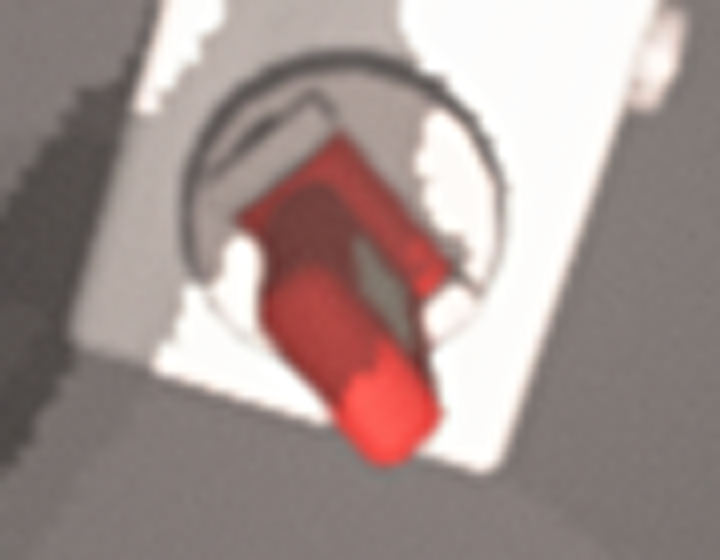

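In the crop the round head's centre is at full-image (257.8,166.9). The lever's base edges give the hinge axis direction, and the tip centre is at about (263.4,190.6). I'll turn these into world points.

Run:
```python
from h import *
d=np.load("w0.npz");P=(d['p'],d['q'])
f=lambda c,z:plane("wrist",(215+c[0]/8-.5,140+c[1]/8-.5),z,P)
head=f((342,210),.054);print("head",head)
print("head rim pts r",[round(np.linalg.norm(f(c,.054)-head)*1e3,1) for c in((185,205),(503,205),(345,55),(230,95),(460,100))])
print("tip",f((387,405),.139),f((387,405),.137))
a,b,c=[f(x,.068)[:2] for x in((240,215),(340,140),(445,270))]
print("short",np.linalg.norm(a-b),"long",np.linalg.norm(b-c),"yaw long",np.degrees(np.arctan2(*(c-b)[::-1])),"yaw short",np.degrees(np.arctan2(*(a-b)[::-1])))
a,b=[f(x,.062)[:2] for x in((205,180),(320,95))];print("ear dir",np.degrees(np.arctan2(*(a-b)[::-1])))
cs=[f(x,.046)[:2] for x in((490,470),(75,345),(640,60))];print("clamp corners",cs,"long edge", np.linalg.norm(cs[0]-cs[1]))
# compare hypotheses about lever lean in all cams: tip from scene+top
im=cv2.imread("pics/scene0.png");
print("scene/top tip tri",tri(ray("scene",(235.7,202)),ray("top",(312,161))))
```

```text
head [ 0.59328362 -0.1650578   0.054     ]
head rim pts r [np.float64(20.3), np.float64(20.8), np.float64(19.9), np.float64(20.6), np.float64(20.7)]
tip [ 0.59019554 -0.17131578  0.139     ] [ 0.58970277 -0.17143937  0.137     ]
short 0.015516353654683391 long 0.02080739971179341 yaw long -128.36542032888264 yaw short 139.77824560012164
ear dir 139.20713554848868
clamp corners [array([ 0.56152147, -0.19277942]), array([ 0.56601945, -0.13435125]), array([ 0.61982439, -0.19877347])] long edge 0.058601054048161065
scene/top tip tri (array([ 0.59089778, -0.16452574,  0.13829692]), np.float64(0.0004292757942803798))
```

The rim points sit 20–21 mm from the head centre, matching the 40 mm head. So the axis is at (0.5933, -0.1651). The hinge axis yaw is about 51°, so the wide faces' normal is at -40° or 140°. Now I'll twist, centre over the axis, and descend with the fingers open.

move_arm --deltas '[[[0.0127,-0.0035,0,-0.308,-1],[0.0127,-0.0035,0,-0.308,-1],[0.0127,-0.0035,0,-0.308,-1],[0.0127,-0.0035,0,-0.308,-1],[0.0127,-0.0035,0,-0.308,-1],[0.0127,-0.0035,0.04,-0.308,-1],[0.0127,-0.0035,0.09,-0.308,-1],[0.0127,-0.0035,0.14,-0.308,-1],[0.0127,-0.0035,0.179,-0.308,-1],[0.0127,-0.0035,0.179,-0.308,-1],[0.0127,-0.0035,0.179,-0.308,-1],[0.0127,-0.0035,0.179,-0.308,-1]]]'

```text
clock: 2.75
position: [0.5942, -0.1674, 0.1082]
ee_rot: [0.002, 0.907, 0.42, 0.001]
contact_force: [0.1, 0.3, 0.6]
width: 0.0855
gripper_force: 0.0
```

Run:
```python
from h import *
s=manip.get_state();print({k:np.round(s[k],4) for k in s})
im=manip.get_image("wrist");cv2.imwrite("pics/w1.png",im[:,:,::-1])
```

```text
{'clock': np.float64(2.75), 'qpos': array([-3.8720e-01,  4.3170e-01,  1.6075e+00, -2.0000e-04,  1.0983e+00,
        3.1590e-01]), 'qd': array([ 0.0065, -0.0072, -0.0065,  0.0004, -0.0027,  0.0006]), 'effort': array([-1.22800e-01, -4.65578e+01, -2.07782e+01, -9.70000e-03,
        4.46000e-02, -9.00000e-04]), 'position': array([ 0.5942, -0.1674,  0.1082]), 'ee_rot': array([0.0016, 0.9073, 0.4204, 0.0013]), 'contact_force': array([0.0983, 0.2737, 0.6364]), 'moment': array([0.0327, 0.0396, 0.0243]), 'gripper_force': np.float64(0.0), 'width': np.float64(0.0855)}
```

View pics/w1.png

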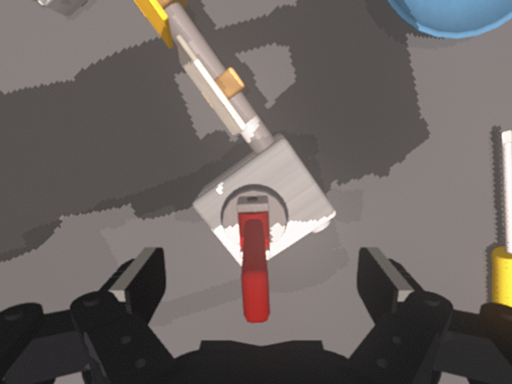

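The wrist view shows the lever edge-on and parallel to the pads. Its tip is at (256,310) and the head centre at (254,214), so the gripper is about 2.5 mm off in tool y. I'll correct that and pinch gently.

move_arm --deltas '[[[0.002,-0.003,0.004,0,-1],[0.002,-0.003,0.004,0,1],[0.002,-0.003,0.004,0,1],[0.002,-0.003,0.004,0,1],[0.002,-0.003,0.004,0,1],[0.002,-0.003,0.004,0,1],[0.002,-0.003,0.004,0,1],[0.002,-0.003,0.004,0,1],[0.002,-0.003,0.004,0,1],[0.002,-0.003,0.004,0,1],[0.002,-0.003,0.004,0,1]]]' --squeeze 40

```text
clock: 3.9
position: [0.5924, -0.1633, 0.1029]
ee_rot: [0.0, 0.907, 0.421, 0.0]
contact_force: [-0.0, 0.2, 2.6]
width: 0.0096
gripper_force: 42.3
```

```bash
cat > st.py <<'E'
from h import *
s=manip.get_state()
q=s['ee_rot'];print('t',round(float(s['clock']),2),'pos',s['position'].round(4),'yawx',round(float(np.degrees(2*np.arctan2(q[2],q[1]))),2),'F',s['contact_force'].round(2),'M',s['moment'].round(3),'q6',s['qpos'][5].round(3),'eff6',s['effort'][5].round(3),'w',round(float(s['width']),4),'g',round(float(s['gripper_force']),1))
E
python3 st.py
```

```text
t 3.9 pos [ 0.5924 -0.1633  0.1029] yawx 49.78 F [-0.    0.15  2.61] M [0.198 0.11  0.181] q6 0.32 eff6 0.155 w 0.0096 g 42.3
```

Gripped: width is 9.6 mm against the 10 mm blade. Snug can't come before 1.2 rad, so I'll screw about 0.98 rad in one go with a firmer squeeze.

move_arm --deltas '[[[0,0,0,0,1],[0,0,0.0002,0.06,1],[0,0,0.0004,0.12,1],[0,0,0.0006,0.18,1],[0,0,0.0008,0.24,1],[0,0,0.001,0.3,1],[0,0,0.0012,0.36,1],[0,0,0.0014,0.42,1],[0,0,0.0016,0.47,1],[0,0,0.0016,0.47,1],[0,0,0.0016,0.47,1]]]' --squeeze 80

```text
clock: 5.0
position: [0.5928, -0.1646, 0.1016]
ee_rot: [0.001, 0.998, -0.057, 0.001]
contact_force: [0.4, -4.1, -0.1]
width: 0.0089
gripper_force: 78.6
```

```bash
python3 st.py
```

```text
t 5.0 pos [ 0.5928 -0.1646  0.1016] yawx -6.51 F [ 0.43 -4.09 -0.08] M [-0.641 -0.146 -0.124] q6 1.302 eff6 -0.058 w 0.0089 g 78.6
```

move_arm --deltas '[[[0,0,0,0.02,1],[0,0,0,0.04,1],[0,0,0,0.06,1],[0,0,0,0.08,1]]]'

```text
clock: 5.4
position: [0.5927, -0.1648, 0.1014]
ee_rot: [0.001, 0.99, -0.141, 0.001]
contact_force: [0.3, -5.6, -1.4]
width: 0.009
gripper_force: 78.8
```

```bash
python3 st.py
```

```text
t 5.4 pos [ 0.5927 -0.1648  0.1014] yawx -16.16 F [ 0.29 -5.59 -1.42] M [-0.812 -0.16   0.197] q6 1.471 eff6 -0.158 w 0.009 g 78.8
```

move_arm --deltas '[[[0.0003,0.0012,0,0.02,1],[0.0003,0.0012,0,0.04,1],[0.0003,0.0012,0.0002,0.06,1],[0.0003,0.0012,0.0002,0.08,1]]]'

```text
clock: 5.8
position: [0.5926, -0.1652, 0.1012]
ee_rot: [0.001, 0.975, -0.223, 0.001]
contact_force: [1.2, -3.6, -0.7]
width: 0.009
gripper_force: 78.7
```

```bash
python3 st.py;python3 st.py
```

```text
t 5.8 pos [ 0.5926 -0.1652  0.1012] yawx -25.78 F [ 1.2  -3.59 -0.72] M [-0.643 -0.267  0.218] q6 1.637 eff6 -0.161 w 0.009 g 78.7
t 5.8 pos [ 0.5926 -0.1652  0.1012] yawx -25.78 F [ 1.2  -3.59 -0.72] M [-0.643 -0.267  0.218] q6 1.637 eff6 -0.161 w 0.009 g 78.7
```

Torque while turning is steady at about 0.16 N m by joint 6 effort, which is drag only, so the bolt isn't snug yet. Continuing.

move_arm --deltas '[[[0,0.0005,0,0.02,1],[0,0.0005,0,0.04,1],[0,0.0005,0.0002,0.06,1],[0,0.0005,0.0002,0.08,1]]]'

```text
clock: 6.2
position: [0.5924, -0.1655, 0.101]
ee_rot: [0.001, 0.953, -0.304, 0.001]
contact_force: [1.7, -4.5, -1.0]
width: 0.009
gripper_force: 78.8
```

```bash
python3 st.py
```

```text
t 6.2 pos [ 0.5924 -0.1655  0.101 ] yawx -35.38 F [ 1.69 -4.46 -0.97] M [-0.524 -0.224  0.171] q6 1.804 eff6 -0.162 w 0.009 g 78.8
```

move_arm --deltas '[[[0,0,0,0.02,1],[0,0,0,0.04,1],[0,0,0.0002,0.06,1],[0,0,0.0002,0.08,1]]]'

```text
clock: 6.6
position: [0.5922, -0.1657, 0.1008]
ee_rot: [0.001, 0.924, -0.382, 0.001]
contact_force: [-0.1, -4.1, -0.5]
width: 0.0089
gripper_force: 78.8
```

```bash
python3 st.py
```

```text
t 6.6 pos [ 0.5922 -0.1657  0.1008] yawx -44.97 F [-0.07 -4.13 -0.51] M [-0.618 -0.265  0.174] q6 1.972 eff6 -0.162 w 0.0089 g 78.8
```

move_arm --deltas '[[[0,0,0,0.02,1],[0,0,0,0.04,1],[0,0,0.0002,0.06,1],[0,0,0.0002,0.08,1]]]'

```text
clock: 7.0
position: [0.592, -0.1658, 0.1006]
ee_rot: [0.001, 0.889, -0.458, 0.0]
contact_force: [-1.1, -4.3, -0.9]
width: 0.0094
gripper_force: 78.8
```

```bash
python3 st.py
```

```text
t 7.0 pos [ 0.592  -0.1658  0.1006] yawx -54.57 F [-1.11 -4.25 -0.92] M [-0.724 -0.197  0.154] q6 2.139 eff6 -0.162 w 0.0094 g 78.8
```

move_arm --deltas '[[[0,0,0,0.02,1],[0,0,0,0.04,1],[0,0,0.0002,0.06,1],[0,0,0.0002,0.08,1]]]'

```text
clock: 7.4
position: [0.5918, -0.1659, 0.1004]
ee_rot: [0.001, 0.847, -0.531, 0.0]
contact_force: [-0.9, -4.1, -0.7]
width: 0.0088
gripper_force: 78.7
```

```bash
python3 st.py
```

```text
t 7.4 pos [ 0.5918 -0.1659  0.1004] yawx -64.16 F [-0.88 -4.07 -0.73] M [-0.801 -0.083  0.166] q6 2.307 eff6 -0.162 w 0.0088 g 78.7
```

move_arm --deltas '[[[0,0,0,0.02,1],[0,0,0,0.04,1],[0,0,0.0002,0.06,1],[0,0,0.0002,0.08,1]]]'

```text
clock: 7.8
position: [0.5916, -0.166, 0.1002]
ee_rot: [0.001, 0.8, -0.6, 0.0]
contact_force: [-1.5, -4.2, -2.4]
width: 0.0091
gripper_force: 78.7
```

```bash
python3 st.py
```

```text
t 7.8 pos [ 0.5916 -0.166   0.1002] yawx -73.75 F [-1.5  -4.19 -2.44] M [-0.937 -0.031  0.164] q6 2.474 eff6 -0.163 w 0.0091 g 78.7
```

Joint 6 is nearing its limit, so I'll release and back the open hand half a turn around the lever. The fingers stay above everything else. Then I'll grip again.

move_arm --deltas '[[[0,0,0,0,-1],[0,0,0,0,-1],[0,0,0,0,-1],[0,0,0,0,-1],[0,0,0,0,-1],[0,0,0,-0.4,-1],[0,0,0,-0.4,-1],[0,0,0,-0.4,-1],[0,0,0,-0.4,-1],[0,0,0,-0.4,-1],[0,0,0,-0.4,-1],[0,0,0,-0.4,-1]]]'

```text
clock: 9.0
position: [0.5921, -0.1646, 0.1005]
ee_rot: [-0.0, 0.975, -0.223, 0.0]
contact_force: [0.1, -0.2, 0.3]
width: 0.0856
gripper_force: 0.0
```

move_arm --deltas '[[[0,0,0,-1,-1],[0,0,0,-1,-1],[0,0,0,-1,-1],[0,0,0,-1,-1],[0,0,0,-1,-1],[0,0,0,-1,-1],[0,0,0,-1,-1],[0,0,0,-1,-1],[0,0,0,-1,-1],[0,0,0,-1,-1],[0,0,0,-1,-1],[0,0,0,-1,-1]]]'

```text
clock: 10.2
position: [0.5921, -0.1646, 0.1005]
ee_rot: [0.0, 0.78, 0.626, 0.0]
contact_force: [-1.3, -0.2, -0.2]
width: 0.0856
gripper_force: 0.0
```

```bash
python3 st.py
python3 - <<'E'
from h import *
im=manip.get_image("wrist");cv2.imwrite("pics/w2.png",im[:,:,::-1])
E
```

```text
t 10.2 pos [ 0.5921 -0.1646  0.1005] yawx 77.55 F [-1.29 -0.16 -0.22] M [-0.016  0.011  0.003] q6 -0.167 eff6 1.235 w 0.0856 g 0.0
```

View pics/w2.png

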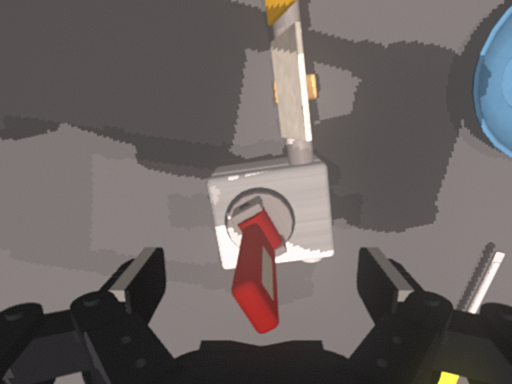

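The lever is untouched, with its tip near (263,315) between the open pads. The remaining 28.7° brings the pads square to it again, and then I'll pinch.

move_arm --deltas '[[[-0.002,-0.0004,0,-0.239,-1],[-0.002,-0.0004,0,-0.239,-1],[-0.002,-0.0004,0,-0.239,-1],[-0.002,-0.0004,0,-0.239,-1],[-0.002,-0.0004,0,-0.239,0.3],[-0.002,-0.0004,0,-0.239,1],[-0.002,-0.0004,0,-0.239,1],[-0.002,-0.0004,0,-0.239,1],[-0.002,-0.0004,0,-0.239,1],[-0.002,-0.0004,0,-0.239,1],[-0.002,-0.0004,0,-0.239,1],[-0.002,-0.0004,0,-0.239,1]]]'

```text
clock: 11.45
position: [0.5915, -0.1662, 0.1007]
ee_rot: [0.0, 0.602, 0.799, -0.0]
contact_force: [-0.8, 0.7, 0.8]
width: 0.0093
gripper_force: 77.8
```

```bash
python3 st.py
```

```text
t 11.45 pos [ 0.5915 -0.1662  0.1007] yawx 106.0 F [-0.85  0.69  0.77] M [ 0.065 -0.081  0.121] q6 -0.666 eff6 0.135 w 0.0093 g 77.8
```

move_arm --deltas '[[[0,0,0,0.02,1],[0,0,0,0.04,1],[0,0,0.0002,0.06,1],[0,0,0.0002,0.08,1]]]'

```text
clock: 11.85
position: [0.5913, -0.1662, 0.1006]
ee_rot: [0.0, 0.667, 0.745, -0.0]
contact_force: [-1.2, 0.5, 2.6]
width: 0.0089
gripper_force: 78.4
```

```bash
python3 st.py
```

```text
t 11.85 pos [ 0.5913 -0.1662  0.1006] yawx 96.36 F [-1.21  0.47  2.6 ] M [0.092 0.01  0.473] q6 -0.498 eff6 0.146 w 0.0089 g 78.4
```

The moment jumped to 0.47 N m, so the bolt looks snug. I'll hold briefly to confirm.

move_arm --deltas '[[[0,0,0,0,1],[0,0,0,0,1]]]'

```text
clock: 12.05
position: [0.5913, -0.1662, 0.1006]
ee_rot: [0.0, 0.666, 0.746, -0.0]
contact_force: [-2.0, -0.2, 3.2]
width: 0.0091
gripper_force: 78.3
```

```bash
python3 st.py
```

```text
t 12.05 pos [ 0.5913 -0.1662  0.1006] yawx 96.48 F [-1.98 -0.24  3.21] M [0.094 0.011 0.498] q6 -0.5 eff6 0.451 w 0.0091 g 78.3
```

The torque is confirmed at about 0.45–0.5 N m, which is firm and held for 0.2 s. Next I'll release, rise, close the fingers and come down on the +tool-y side of the lever. The lean seen earlier says it folds towards -tool y, which is roughly -x in the world.

move_arm --deltas '[[[0,0,0,0,-1],[0,0,0,0,-1],[0,0,0,0,-1],[0,0,0,0,-1],[0,0,-0.04,0,-1],[0,0,-0.085,0,-1],[0,0,-0.085,0,-1],[0,0,-0.085,0,1],[0,0,-0.085,0,1],[0,0.044,-0.085,0,1],[0,0.044,-0.085,0,1],[0,0.044,-0.085,0,1]]]'

```text
clock: 13.25
position: [0.6258, -0.1619, 0.1665]
ee_rot: [-0.002, 0.666, 0.746, -0.001]
contact_force: [-0.3, 0.4, 0.0]
width: 0.0126
gripper_force: 0.0
```

```bash
python3 st.py
python3 - <<'E'
from h import *
im=manip.get_image("scene");c=cv2.resize(im[180:255,190:290],(800,600),interpolation=cv2.INTER_CUBIC)
cv2.imwrite("pics/s1.png",c[:,:,::-1])
E
```

```text
t 13.25 pos [ 0.6258 -0.1619  0.1665] yawx 96.43 F [-0.25  0.37  0.02] M [ 0.036 -0.029  0.011] q6 -0.473 eff6 0.006 w 0.0126 g 0.0
```

View pics/s1.png

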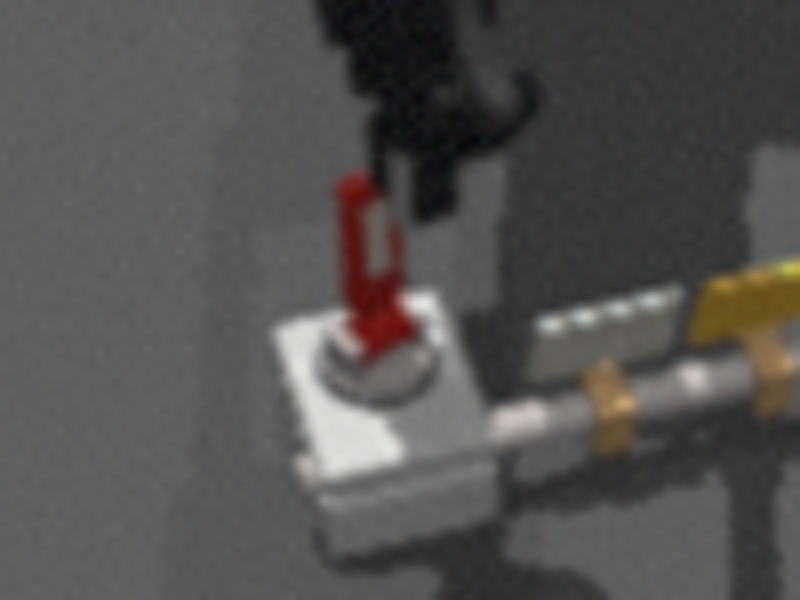

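The scene crop shows the lever still upright at (370,250), with the closed fingers clear beside it. I'll descend and test the push direction gently.

move_arm --deltas '[[[0,0,0.044,0,1],[0,0,0.044,0,1],[0,-0.009,0.044,0,1],[0,-0.014,0.044,0,1],[0,-0.018,0.044,0,1],[0,-0.021,0.044,0,1],[0,-0.024,0.044,0,1]]]'

```text
clock: 14.0
position: [0.6079, -0.1646, 0.1341]
ee_rot: [0.001, 0.667, 0.745, 0.001]
contact_force: [1.6, 0.2, 1.9]
width: -0.0002
gripper_force: 1.2
```

```bash
python3 st.py
```

```text
t 14.0 pos [ 0.6079 -0.1646  0.1341] yawx 96.38 F [1.62 0.23 1.88] M [ 0.042 -0.33  -0.026] q6 -0.487 eff6 0.029 w -0.0002 g 1.2
```

move_arm --deltas '[[[0,-0.003,0,0,1],[0,-0.006,0,0,1],[0,-0.009,0.001,0,1]]]'

```text
clock: 14.3
position: [0.6014, -0.1657, 0.1333]
ee_rot: [0.002, 0.667, 0.745, 0.001]
contact_force: [4.2, 0.5, 2.2]
width: -0.0003
gripper_force: 1.7
```

```bash
python3 st.py
```

```text
t 14.3 pos [ 0.6014 -0.1657  0.1333] yawx 96.4 F [4.17 0.48 2.19] M [-0.034 -0.526  0.017] q6 -0.492 eff6 0.04 w -0.0003 g 1.7
```

The push takes 4.2 N at about 60 mm, or 0.26 N m, which matches the folding torque. So the direction is right, and I'll follow the arc down.

move_arm --deltas '[[[0,-0.01,0.009,0,1],[0,-0.019,0.011,0,1],[0,-0.028,0.014,0,1],[0,-0.036,0.019,0,1],[0,-0.044,0.025,0,1],[0,-0.051,0.032,0,1],[0,-0.057,0.039,0,1],[0,-0.062,0.047,0,1],[0,-0.066,0.055,0,1],[0,-0.066,0.055,0,1]]]'

```text
clock: 15.3
position: [0.5473, -0.1725, 0.0884]
ee_rot: [0.001, 0.667, 0.745, -0.001]
contact_force: [2.9, -3.6, 4.6]
width: -0.0
gripper_force: 2.6
```

```bash
python3 st.py
```

```text
t 15.3 pos [ 0.5473 -0.1725  0.0884] yawx 96.4 F [ 2.88 -3.62  4.59] M [-0.634 -0.44   0.044] q6 -0.536 eff6 0.021 w -0.0 g 2.6
```

Good. Now I'll press down to flat in small steps.

move_arm --deltas '[[[0,-0.001,0.006,0,1],[0,-0.002,0.012,0,1],[0,-0.003,0.016,0,1],[0,-0.003,0.018,0,1],[0,-0.003,0.018,0,1]]]'

```text
clock: 15.8
position: [0.5444, -0.173, 0.0745]
ee_rot: [0.001, 0.666, 0.746, -0.001]
contact_force: [-0.3, -4.5, 7.6]
width: -0.0004
gripper_force: 3.6
```

```bash
python3 st.py
```

```text
t 15.8 pos [ 0.5444 -0.173   0.0745] yawx 96.44 F [-0.27 -4.48  7.57] M [-0.905 -0.059  0.027] q6 -0.538 eff6 -0.006 w -0.0004 g 3.6
```

move_arm --deltas '[[[0,0,0.002,0,1],[0,0,0.003,0,1],[0,0,0.004,0,1],[0,0,0.004,0,1]]]'

```text
clock: 16.2
position: [0.5443, -0.1734, 0.073]
ee_rot: [0.001, 0.666, 0.746, -0.002]
contact_force: [-2.6, -5.3, 17.2]
width: 0.0
gripper_force: 8.5
```

```bash
python3 st.py
```

```text
t 16.2 pos [ 0.5443 -0.1734  0.073 ] yawx 96.46 F [-2.62 -5.31 17.2 ] M [-0.846  0.392  0.016] q6 -0.538 eff6 0.01 w 0.0 g 8.5
```

The force jumped to 17 N with little travel, so the lever is at its hard stop. One more small press, then I'll lift away and look.

move_arm --deltas '[[[0,0,0.001,0,1],[0,0,0.001,0,1],[0,0,-0.03,0,1],[0,0,-0.08,0,1],[0,0,-0.13,0,1],[0,0,-0.16,0,1],[0,0,-0.16,0,1],[0,0,-0.16,0,1]]]'

```text
clock: 17.0
position: [0.5431, -0.1706, 0.1976]
ee_rot: [-0.002, 0.667, 0.745, -0.001]
contact_force: [-0.2, 0.2, 0.1]
width: 0.0004
gripper_force: 0.0
```

```bash
python3 st.py
python3 - <<'E'
from h import *
s=manip.get_state();P=(s['position'],s['ee_rot'])
im=manip.get_image("wrist");i2=manip.get_image("scene")
c=cv2.resize(i2[180:255,190:290],(400,300),interpolation=cv2.INTER_CUBIC)
cv2.imwrite("pics/end.png",np.hstack([cv2.resize(im,(400,300)),c])[:,:,::-1])
m=red(im);n,l,st,ce=cv2.connectedComponentsWithStats(m)
for i in range(1,n):
    if st[i,4]>150:
        cnt=cv2.findContours((l==i).astype(np.uint8),0,2)[0][0];b=cv2.boxPoints(cv2.minAreaRect(cnt));w=np.array([plane("wrist",x,.065,P)[:2] for x in b]);print(st[i],w.round(4).tolist(),np.linalg.norm(np.diff(w,axis=0),axis=1))
E
```

```text
t 17.0 pos [ 0.5431 -0.1706  0.1976] yawx 96.39 F [-0.19  0.22  0.08] M [0.037 0.053 0.006] q6 -0.538 eff6 -0.0 w 0.0004 g 0.0
[308 178  20  26 438] [[0.5811, -0.1581], [0.5959, -0.1546], [0.6019, -0.1759], [0.5869, -0.1795]] [0.01518044 0.02207146 0.01549868]
[ 231  181   72   33 1211] [[0.5164, -0.1743], [0.5745, -0.1588], [0.5806, -0.1797], [0.5214, -0.1957]] [0.06013494 0.02180155 0.06138905]
```

View pics/end.png

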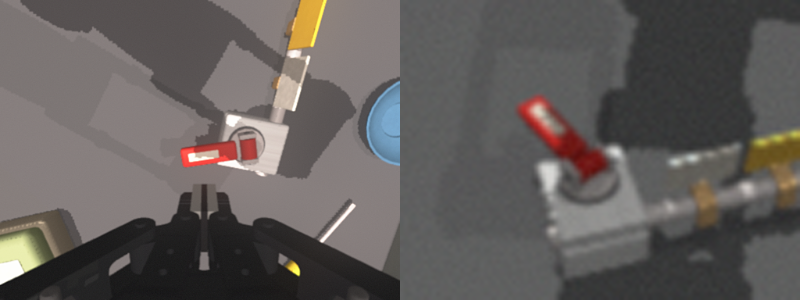

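The end views show the lever folded flat over the clamp's near side. Its footprint reaches 75 mm from the axis with the blade 22 mm wide. Its yaw is -165°, against -173.6° for the tool at grip. I'll check whether that is ordinary grip lag using the earlier picture from the mid-way release.

Run:
```python
from h import *
from scipy.spatial.transform import Rotation as Ro
def q(yaw):a=np.radians(yaw)/2;return np.array([0,np.cos(a),np.sin(a),0])
for name,pos,yaw in(("w1",(.5942,-.1674,.1082),49.7),("w2",(.5921,-.1646,.1005),77.55)):
    im=cv2.imread(f"pics/{name}.png")[:,:,::-1];m=red(im);P=(np.array(pos),q(yaw))
    n,l,st,ce=cv2.connectedComponentsWithStats(m);i=1+np.argmax([st[k,4] if 200<ce[k][0]<320 and ce[k][1]<340 else 0 for k in range(1,n)])
    cnt=cv2.findContours((l==i).astype(np.uint8),0,2)[0][0];ap=cv2.approxPolyDP(cnt,2.5,True)[:,0]
    print(name,[(p.tolist(),plane("wrist",p.astype(float),.068,P)[:2].round(4).tolist()) for p in ap if p[1]<270])
    for z in (.068,):
        for a in ap:
            for b in ap:
                if a[1]<b[1] and max(a[1],b[1])<262 and np.hypot(*(a-b))>12:
                    d=(plane("wrist",b.astype(float),z,P)-plane("wrist",a.astype(float),z,P))[:2];print(a,b,np.linalg.norm(d).round(4),np.degrees(np.arctan2(d[1],d[0])).round(1))
```

```text
w1 []
w2 []
```

The mask missed the base in those shots. A direct torque check is better: push the folded lever sideways (clockwise) with light force and see whether it stays firm.

move_arm --deltas '[[[-0.055,-0.0187,0,0,1],[-0.055,-0.0187,0,0,1],[-0.055,-0.0187,0.05,0,1],[-0.055,-0.0187,0.1,0,1],[-0.055,-0.0187,0.15,0,1],[-0.055,-0.0187,0.167,0,1],[-0.055,-0.0187,0.167,0,1],[-0.05,-0.0187,0.167,0,1],[-0.046,-0.0187,0.167,0,1],[-0.042,-0.0187,0.167,0,1],[-0.041,-0.0187,0.167,0,1]]]'

```text
clock: 18.2
position: [0.5345, -0.2053, 0.0662]
ee_rot: [0.001, 0.666, 0.746, 0.0]
contact_force: [-0.0, 0.7, -0.1]
width: 0.0002
gripper_force: 0.0
```

```bash
python3 st.py
```

```text
t 18.2 pos [ 0.5345 -0.2053  0.0662] yawx 96.43 F [-0.03  0.72 -0.06] M [ 0.008  0.008 -0.023] q6 -0.6 eff6 0.007 w 0.0002 g 0.0
```

move_arm --deltas '[[[0.001,0,0.001,0,1],[0.002,0,0.001,0,1],[0.003,0,0.001,0,1],[0.003,0,0.001,0,1]]]'

```text
clock: 18.6
position: [0.534, -0.2035, 0.0645]
ee_rot: [0.0, 0.666, 0.746, -0.0]
contact_force: [-0.0, -0.6, 0.1]
width: -0.0004
gripper_force: 0.3
```

```bash
python3 st.py
```

```text
t 18.6 pos [ 0.534  -0.2035  0.0645] yawx 96.41 F [-0.01 -0.57  0.07] M [-0.13   0.059 -0.001] q6 -0.597 eff6 0.013 w -0.0004 g 0.3
```

Contact is just starting, at the predicted y of -0.2035. I'll push 1.6 mm further.

move_arm --deltas '[[[0.001,0,0,0,1],[0.002,0,0,0,1],[0.002,0,0,0,1]]]'

```text
clock: 18.9
position: [0.5337, -0.2024, 0.0645]
ee_rot: [0.001, 0.666, 0.746, -0.001]
contact_force: [-1.3, -2.7, 2.3]
width: -0.0002
gripper_force: 1.7
```

```bash
python3 st.py
```

```text
t 18.9 pos [ 0.5337 -0.2024  0.0645] yawx 96.42 F [-1.25 -2.65  2.29] M [-0.616  0.216  0.091] q6 -0.595 eff6 0.044 w -0.0002 g 1.7
```

move_arm --deltas '[[[0.001,0,0,0,1],[0.002,0,0,0,1],[0.003,0,0,0,1],[0.003,0,0,0,1]]]'

```text
clock: 19.3
position: [0.5329, -0.1999, 0.0644]
ee_rot: [0.0, 0.666, 0.746, -0.001]
contact_force: [-2.0, -5.9, 1.3]
width: 0.0
gripper_force: 2.3
```

```bash
python3 st.py
```

```text
t 19.3 pos [ 0.5329 -0.1999  0.0644] yawx 96.43 F [-2.02 -5.86  1.34] M [-0.79   0.358  0.051] q6 -0.591 eff6 0.063 w 0.0 g 2.3
```

Resistance climbs to about 6 N at 60 mm, or 0.35 N m, within a couple of mm. That is well above the 0.16 N m drag, so the bolt is home and firm. I'll back away and lift.

move_arm --deltas '[[[-0.01,0,0,0,1],[-0.025,0,0,0,1],[-0.025,0,-0.05,0,1],[-0.025,0,-0.1,0,1],[-0.025,0,-0.16,0,1],[-0.025,0,-0.16,0,1],[-0.025,0,-0.16,0,1],[-0.025,0,-0.16,0,1]]]'

```text
clock: 20.1
position: [0.5348, -0.2187, 0.1909]
ee_rot: [-0.002, 0.667, 0.745, -0.0]
contact_force: [-0.1, -0.3, -0.2]
width: 0.0001
gripper_force: 0.0
```

```bash
python3 st.py
python3 - <<'E'
from h import *
im=manip.get_image("scene");c=cv2.resize(im[170:260,180:300],(800,600),interpolation=cv2.INTER_CUBIC)
cv2.imwrite("pics/fin.png",c[:,:,::-1])
E
```

```text
t 20.1 pos [ 0.5348 -0.2187  0.1909] yawx 96.38 F [-0.15 -0.28 -0.19] M [0.028 0.028 0.014] q6 -0.62 eff6 -0.002 w 0.0001 g 0.0
```

View pics/fin.png

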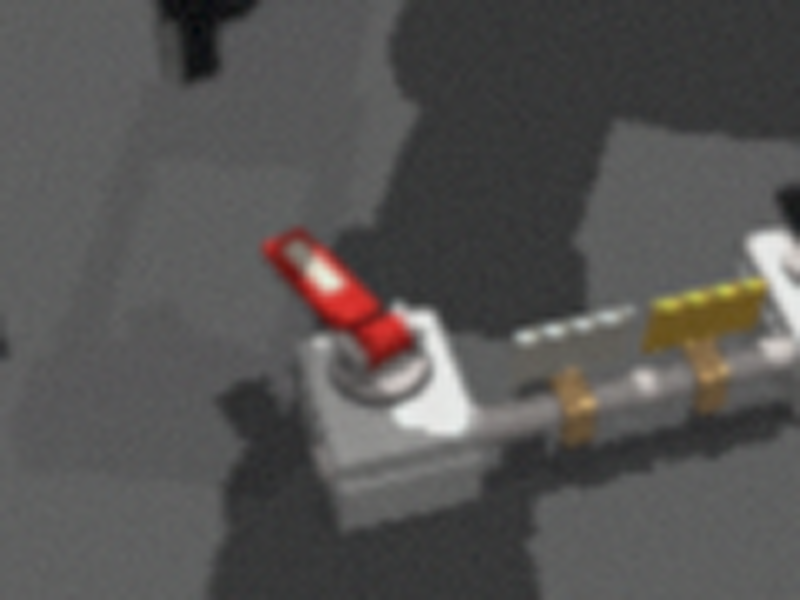

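The lever lies flat from (390,340) to (285,245), the gripper is clear at the top left, and the cards are where they were. Handing in.

```bash
python3 -c "
from rig import manip
print(manip.sign_off())"
```

```text
the job is handed in; nothing more can be done
None
```

The bolt is screwed in clockwise to about 0.45–0.5 N m, its red lever is folded flat against its stop, the arm is clear, and the job was handed in at about 20 s; no verdict was returned.

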